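# Stack the handled tote clear of the loaded one and jog the pair forward

### The arm

A 7-joint arm with a two-finger parallel gripper is mounted at the origin on the work surface. World frame = base frame: x ahead of the robot, y to its left, z up, the work surface at z = 0. Lengths are in m, angles in rad, forces in N, time in s.
With the tool pointing down it reaches from about 0.425 to 0.825 m from the base axis. Payload 3.6 kg.
Tool frame: the origin (TCP) lies on the centre line of the jaws, within the pads' length; the fingertips stand 25 mm ahead of it and the grasp point (between the pads) lies 6 mm ahead of it; z points along the fingers, y is the direction in which the jaws open and shut (so a half turn about z gives the same grasp; the last joint's range is limited). The gripper opens to 93 mm and grips with 3 to 60 N. Pads are 15 mm wide; open, the fingers measure 128 mm over their backs; the gripper's body (75 mm by 188 mm) begins 65 mm behind the grasp point.
Start: joints at [-1.292, 0.615, -0.013, 1.423, 0.008, 1.103, -0.04], TCP at [0.196, 0.62, 0.244] pointing down, gripper open.
Joint ranges: [-3.12, 3.12], [-0.3, 2.06], [-1.34, 1.32], [0.26, 2.42], [-1.36, 4.5], [0.01, 1.98], [-2.84, 2.84]. Speed limits (rad/s): [2.79, 2.79, 3.14, 3.14, 3.14, 3.14, 3.14].

### API

Orientations are given as a 3x3 rotation matrix whose columns are the frame's x, y, z axes.
In Python, from workcell import robot gives the robot as it stands.
- The arm moves only by the tool jog_arm, never from a script. Its argument "plan" is a list of rows, each an object with "linear": the shift along the tool's x, y, z in cm, a list of three; "spin": the turn about the tool's z in degrees; "jaw": the opening, from -1 (shut) to 1 (fully open). In form: [{"linear": [dx, dy, dz], "spin": spin, "jaw": jaw}, ...]. A call has 1 to 20 rows; each row is the pose to reach, as a shift and turn from the pose commanded when the call began, along the tool's axes at that moment; what a row does not reach only later rows make up. A row lasts 1/8 s, in which the tool goes at most 62.5 mm and 10.7 degrees, less where a joint would pass 70% of its speed; a pose out of reach is approached as far as the arm can. A call with a gripper value outside its range is refused whole. The fingers move at their own pace and stop on an object; the grip force is fixed at half the most. Time passes only in rows, so rows that repeat a pose let the fingers close. It gives the time, the measured TCP pose, the force and the opening at its end, in the units of the state.
- robot.get_state(): the state, without advancing time (a new reading comes with each control period).
- robot.capture(name): name is "side" or "top" or "wrist"; returns the picture (400x640x3 uint8, blue, green, red); there is no depth.
- robot.camera_info(name): a dict with "K" (3x3 intrinsics, pixels), "D" ([k1, k2, p1, p2, k3] as OpenCV has them; the pictures are not rectified), "eye" and "orientation" of the camera in the world; the wrist camera has in their place "hand_eye" (4x4, takes a point from camera to tool coordinates, whose origin is the TCP and whose axes are the flange's). Camera axes: x right, y up, looking along -z (the intrinsics and any distortion apply to the point x, -y, -z); pixel columns grow to the right and rows downward; lengths in m; the calibration is good to about 2 mm. A picture is of the moment at which its call begins: read the wrist's pose just before it. camera_info takes no time and is no camera call.
- robot.sign_off(): hands the job in, once; it reports no verdict.
The state is a dict: "time_s": time; "joint_positions": joint angles; "dq": joint speeds; "joint_efforts": joint torques, N m; "ee_pos": TCP position; "tool_rot": TCP orientation; "contact_force": force on the tool from outside, world axes, zero at the start; "torque": the same for the moment, N m; "finger_gap": finger opening in m.
Only numpy, scipy, OpenCV 4.12 (cv2) and the standard library are available. Lean on these libraries where they do the work, as an engineer would, in place of code of your own. Each camera call takes 0.05 s, during which the arm holds its last target. There are 200 camera calls.

### The job

Take the empty handled tote off the sloped rack, turn it half a turn so that it stacks on the open tote in the feeder instead of nesting into it and landing on the metal insert inside, and set it down level without dropping it, all four lugs home in the shallow seats. Then push the jog lever all the way over towards the feeder's end stop, hold it there for a good second so that the pusher moves the stack along, and let it spring back upright. Leave the vise, the jar and the screwdriver alone.

Things in the scene. Friction and masses are not known exactly. Their poses are not given: they have to be found in the camera images.
- top_tote_mid (a point): Centre of the handled tote (grey plastic, 0.3 kg, empty), 46 mm above its underside; axes its own, z up out of it. Open box 160 (x) x 102 (y) x 60 mm high; across its middle a handle board 10 mm thick (x), 70 mm long (y), rising from 60 to 92 mm above the underside: grasp it across its thickness. It starts lying on the rack's slope, z square to the slope, +x uphill.
- top_tote: The same handled tote; origin at the centre of its underside, same axes. Each long side (y = -51 and +51 mm) has two lugs, 18 mm wide along x, standing out 13 mm, 12 to 26 mm above the underside, centred at x = +56 and x = -20 mm.
- base_tote: Open tote on the feeder plate (grey plastic, 0.4 kg, loose): 180 (x) x 124 (y) x 75 mm high, origin at the centre of its underside, walls 6 mm. The rim of both long walls has four notches 28 mm wide: deep slots (35 mm) centred at x = +56 and -20 mm, shallow seats (8 mm) at x = -56 and +20 mm.
- stack_seat (a point): Point of the open tote, same axes, 55 mm above its underside: the centre of the handled tote's underside comes here when it is stacked, its x axis opposite to this one, lugs in the shallow seats. Play about 5 mm each way. With the x axes the same way its lugs would drop into the deep slots and it would land on the insert.
- insert: Stepped aluminium mould insert, 100 x 60 x 30 mm, lying loose inside the open tote; origin at the centre of its underside.
- rack: Steel rack with a 180 mm wide plate sloping 25 degrees, low edge towards its -x, with a low lip there; origin on the bench 80 mm short of the point below the middle of the slope (which is at x = +80 mm, slope surface there 65 mm above the bench). Fixed.
- feeder: Fixed feeder: a plate 10 mm thick with two side rails (up to 24 mm high, inner faces 131 mm apart), a pusher bar behind the open tote (at -x) and an end stop 159 mm ahead of the origin (at +x). Origin on the bench under the open tote's centre at the start; x is the feed direction. The lever's console, 90 x 64 x 34 mm high, stands at y = -160 mm.
- jog_lever (a joint): Tilt of the jog lever, rad: 0 upright, + towards the end stop (the feeder's +x), limits -0.5 and +0.5. Spring-centred (about 0.8 N m per rad). It drives the pusher 80 mm per rad; the full tilt slides the open tote about 35 mm forward and needs about 8 to 15 N at the knob; the pusher goes back with the lever, the tote stays.
- jog_knob (a point): Middle of the lever's knob, an upright black cylinder 26 mm in diameter and 44 mm high; 90 mm from the lever's pivot, which lies 35 mm above the bench (pivot axis: the feeder's y). The point tilts with the lever.
- vise: Bystander: small steel vise, 130 x 50 x 51 mm.
- jar: Bystander: amber glass jar, 56 mm in diameter, 75 mm high.
- driver: Bystander: screwdriver, 160 mm long.
Mind the look-alikes: they are no part of the job. What is shaped like the base_tote but turquoise is not meant.

How it is judged:
On the way, in this order (a step that is already met when the one before it is completed fails the run):
1. the handled tote is stacked on the open tote and released, before the stack is jogged forward (z of top_tote_mid in the frame of base_tote between 0.097 and 0.105 m and horizontal distance between top_tote_mid and base_tote below 0.012 m and angle between the x axis of top_tote and the x axis of base_tote, either way round below 0.12 rad and angle between top_tote's own z axis and vertical below 0.06 rad and contact force between the fingers and top_tote below 0.1 N and x of base_tote in the frame of feeder below 0.015 m and linear speed of top_tote below 0.03 m/s), for 0.2 s.
2. the jog lever is held over towards the end stop (beyond 0.36 rad) for half a second (value of joint jog_lever above 0.36 rad), for 0.5 s.
At the end, for the whole second after the job is handed in: Handled tote released, at rest, stacked half a turn round in the shallow seats (centre 97-105 mm above the open tote's underside, within 12 mm of its centre, yaw 0.12 rad, level 0.06 rad); open tote over 20 mm ahead of the feeder's origin; lever within 0.08 rad of upright (z of top_tote_mid in the frame of base_tote between 0.097 and 0.105 m and horizontal distance between top_tote_mid and base_tote below 0.012 m and angle between the x axis of top_tote and the x axis of base_tote, either way round below 0.12 rad and angle between top_tote's own z axis and vertical below 0.06 rad and contact force between the fingers and top_tote below 0.1 N and x of base_tote in the frame of feeder above 0.02 m and value of joint jog_lever between -0.08 and 0.08 rad and linear speed of each of top_tote, base_tote below 0.02 m/s); the robot touches nothing.
It fails at once if the handled tote presses on the insert (contact force between top_tote and insert above 2 N).
It fails at once if the handled tote is dropped (faster than 0.5 m/s while not held) (contact force between the fingers and top_tote below 0.1 N and linear speed of top_tote above 0.5 m/s).
It fails at once if the vise is moved more than 20 mm (distance of vise from where it was at the start of the episode above 0.02 m).
It fails at once if the jar is moved more than 20 mm (distance of jar from where it was at the start of the episode above 0.02 m).
It fails at once if the screwdriver is moved more than 20 mm (distance of driver from where it was at the start of the episode above 0.02 m).
It also fails if it takes over 72 s, if anything falls off the work surface, if the arm or the gripper's body presses on something with over 40 N, if the wrist force passes 120 N, or if a joint passes its speed limit or range.

## Working session

There is one attempt and no reset: what is moved stays moved. The work goes in short steps, Python scripts to look and compute and a tool call to move; the robot and the scene stay as the last step left them, time stands still between calls to the robot, and variables do not carry over. Pictures are saved under pics/ and viewed, about 8 in all and at most 12, crops included, and the job is handed in when it is done.

Besides the shell and the picture viewer there is one more tool, called after "Request:" as a command line: name --argument value ..., lists and objects as JSON in quotes. jog_arm: Moves the arm, as the interface text tells. Its arguments: {"type":"object","properties":{"plan":{"type":"array","items":{"type":"object","properties":{"linear":{"type":"array","items":{"type":"number"}},"spin":{"type":"number"},"jaw":{"type":"number"}}}}},"required":["plan"]}

```bash
mkdir -p pics; ls; python3 - <<'E'
from workcell import robot
import cv2,numpy as np
for n in("side","top"):
    im=robot.capture(n); cv2.imwrite(f"pics/{n}0.png",im)
    i=robot.camera_info(n); print(n,{k:np.round(v,4).tolist() for k,v in i.items() if not isinstance(v,str)})
i=robot.camera_info("wrist"); print({k:np.round(v,4).tolist() for k,v in i.items() if not isinstance(v,str)})
s=robot.get_state(); print(s)
E
```

```text
pics
side {'K': [[451.7786, 0.0, 317.7273], [0.0, 451.7786, 198.1937], [0.0, 0.0, 1.0]], 'D': [-0.1332, 0.0, 0.0, 0.0, 0.0], 'eye': [0.47, -1.081, 0.8157], 'orientation': [[0.9969, 0.0601, -0.0513], [-0.0765, 0.5721, -0.8166], [-0.0198, 0.818, 0.5749]]}
top {'K': [[453.7299, 0.0, 321.9948], [0.0, 453.7299, 199.6362], [0.0, 0.0, 1.0]], 'D': [-0.0137, 0.0, 0.0, 0.0, 0.0], 'eye': [0.3079, -0.088, 1.1609], 'orientation': [[-0.0206, 0.979, -0.2028], [-0.9998, -0.0211, -0.0003], [-0.0046, 0.2027, 0.9792]]}
{'K': [[292.0554, 0.0, 320.7662], [0.0, 292.0554, 197.8106], [0.0, 0.0, 1.0]], 'D': [-0.025, 0.0, 0.0, 0.0, 0.0], 'hand_eye': [[0.0002, 0.9571, 0.2899, 0.0796], [1.0, -0.0005, 0.0008, 0.0003], [0.0009, 0.2899, -0.9571, -0.1407], [0.0, 0.0, 0.0, 1.0]]}
{'time_s': 0.1, 'joint_positions': array([-1.29147748,  0.61582341, -0.01261293,  1.42475443,  0.00814899,
        1.10341758, -0.04037879]), 'dq': array([ 0.00081636, -0.00487959, -0.00051336, -0.0060307 ,  0.00067951,
        0.00093502, -0.000792  ]), 'joint_efforts': array([ 1.34976111e-03, -4.60043728e+01,  2.10154429e-01, -1.66244245e+01,
       -6.11436367e-02,  1.69169664e-02,  1.13667284e-04]), 'ee_pos': array([0.19549963, 0.61920139, 0.24259117]), 'tool_rot': array([[-9.53632671e-01,  3.00972299e-01, -6.35177752e-04],
       [ 3.00972960e-01,  9.53629986e-01, -2.26446894e-03],
       [-7.58178714e-05, -2.35064289e-03, -9.99997234e-01]]), 'contact_force': array([-0.28045488, -1.16841188,  1.0724424 ]), 'torque': array([ 6.66189618e-05, -7.47562562e-02,  2.83902126e-02]), 'finger_gap': 0.09294481878131323}
```

View pics/top0.png

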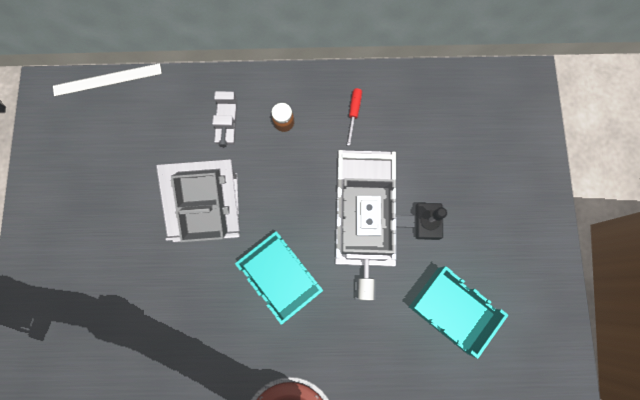

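View pics/side0.png

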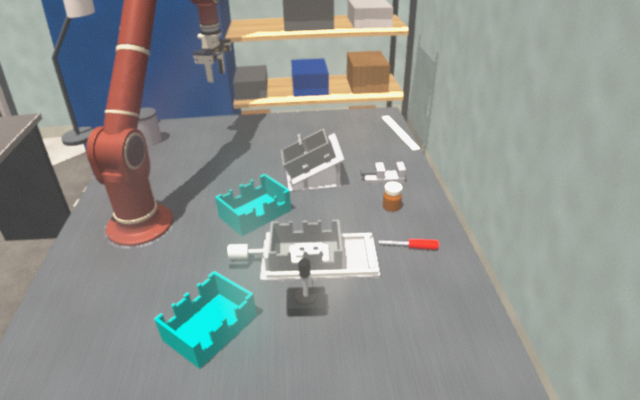

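The top view shows the candidates. The handled tote is at about (199,205) on the rack, grey with a board. The grey open tote is at (367,217) with the insert in it. The turquoise look-alikes are at (280,278) and (460,312). The lever knob is at (439,212). The jar (283,117), vise (225,117) and screwdriver (354,115) are to be left alone. I choose the grey totes and will check them in one crop.

```bash
python3 - <<'E'
import cv2,numpy as np
im=cv2.imread("pics/top0.png")
a=cv2.resize(im[150:255,150:250],None,fx=4,fy=4,interpolation=cv2.INTER_CUBIC)
b=cv2.resize(im[145:275,330:450],None,fx=3.3,fy=3.3,interpolation=cv2.INTER_CUBIC)
h=max(a.shape[0],b.shape[0]);f=lambda x:cv2.copyMakeBorder(x,0,h-x.shape[0],0,0,0)
o=np.hstack([f(a),f(b)]);print(o.shape);cv2.imwrite("pics/c1.png",o)
E
```

```text
(429, 796, 3)
```

View pics/c1.png

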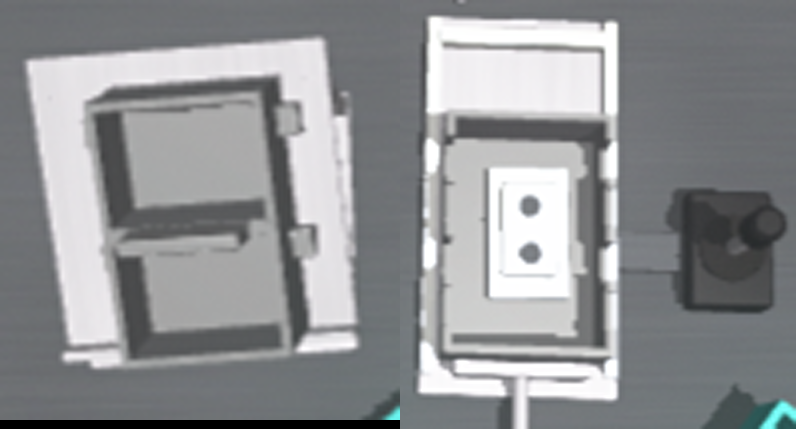

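```bash
cat > h.py <<'E'
from workcell import robot
import cv2,numpy as np
from scipy.optimize import least_squares
from scipy.spatial.transform import Rotation as R
F=np.diag([1.,-1,-1])
def cam(n,s=None):
    i=robot.camera_info(n)
    if n=="wrist":
        s=s or robot.get_state(); H=np.array(i["hand_eye"]); T=np.array(s["tool_rot"])
        return np.array(i["K"]),np.array(i["D"],float),T@H[:3,:3],T@H[:3,3]+s["ee_pos"]
    return np.array(i["K"]),np.array(i["D"],float),np.array(i["orientation"]),np.array(i["eye"])
def proj(P,c):
    K,D,O,e=c; p=(np.atleast_2d(P)-e)@O@F
    return cv2.projectPoints(p,np.zeros(3),np.zeros(3),K,D)[0].reshape(-1,2)
def unproj(px,z,c):
    K,D,O,e=c; u=cv2.undistortPoints(np.array(px,float).reshape(-1,1,2),K,D).reshape(-1,2)
    d=np.c_[u,np.ones(len(u))]@F@O.T; return e+d*((z-e[2])/d[:,2])[:,None]
def fit(model,px,p0,c):
    f=lambda p:(proj(model(p),c)-px).ravel()
    r=least_squares(f,p0,loss="soft_l1"); return r.x,r.fun.reshape(-1,2)
E
python3 - <<'E'
from h import *
c=cam("top")
q=lambda l:np.array(l)/4+[150,150]
q2=lambda l:(np.array(l)-[400,0])/3.3+[330,145]
# handled tote, rim outer corners TL,TR,BR,BL + handle top centre ends ; local
L=np.array([[80,51,60],[80,-51,60],[-80,-51,60],[-80,51,60],[0,35,92],[0,-35,92]])/1e3
def m(p): return p[:3]+L@(R.from_euler("ZY",[p[3],-np.deg2rad(25)]).as_matrix()).T
x,r=fit(m,q([[87,102],[278,78],[293,352],[122,365],[116,240],[242,240]]),[.4,.2,.1,0],c)
print("tote",x.round(4),"yaw deg",np.rad2deg(x[3]),"\n",r.round(1)); print(m(x).round(3))
print("rack plate corners z~.065",unproj(q([[27,62],[325,40],[357,348],[63,358]]),.065,c).round(3))
# base: rim outer corners
L2=np.array([[90,62,85],[90,-62,85],[-90,-62,85],[-90,62,85]])/1e3
def m2(p): return np.r_[p[:2],0]+L2@R.from_euler("z",p[2]).as_matrix().T
px=q2([[443,113],[615,115],[612,354],[437,352]])
x,r=fit(m2,px,[.4,-.15,0],c);print("base",x.round(4),r.round(1))
print("base edges",unproj(px,.085,c).round(3))
print("knob",unproj(q2([[768,222]]),.147,c).round(3),"console",unproj(q2([[688,192],[772,192],[770,308],[686,306]]),.034,c).round(3))
print("plate",unproj(q2([[428,17],[617,22],[617,398],[418,392]]),.017,c).round(3))
E
```

```text
tote [0.5341 0.1962 0.0885 0.0287] yaw deg 1.6455059058752266 
 [[ 0.2 -2.4]
 [-2.3  1.4]
 [ 0.8  0.6]
 [-0.1 -0.5]
 [ 0.1  0.8]
 [ 0.1 -0.8]]
[[0.58  0.249 0.177]
 [0.583 0.147 0.177]
 [0.438 0.142 0.109]
 [0.435 0.244 0.109]
 [0.494 0.23  0.172]
 [0.496 0.16  0.172]]
rack plate corners z~.065 [[0.631 0.326 0.065]
 [0.642 0.139 0.065]
 [0.446 0.115 0.065]
 [0.444 0.294 0.065]]
base [ 0.4902 -0.1983 -0.0526] [[ 0.4 -1.2]
 [-1.  -0.2]
 [-0.1  1.2]
 [ 0.5  0.2]]
base edges [[ 0.58  -0.14   0.085]
 [ 0.576 -0.267  0.085]
 [ 0.4   -0.256  0.085]
 [ 0.404 -0.131  0.085]]
knob [[ 0.483 -0.358  0.147]] console [[ 0.527 -0.329  0.034]
 [ 0.525 -0.393  0.034]
 [ 0.436 -0.385  0.034]
 [ 0.439 -0.322  0.034]]
plate [[ 0.677 -0.134  0.017]
 [ 0.669 -0.284  0.017]
 [ 0.372 -0.268  0.017]
 [ 0.38  -0.118  0.017]]
```

Request:
jog_arm --plan '[{"linear":[-41.3,-31.4,-6],"spin":-110,"jaw":1},{"linear":[-41.3,-31.4,-6],"spin":-110,"jaw":1},{"linear":[-41.3,-31.4,-6],"spin":-110,"jaw":1},{"linear":[-41.3,-31.4,-6],"spin":-110,"jaw":1},{"linear":[-41.3,-31.4,-6],"spin":-110,"jaw":1},{"linear":[-41.3,-31.4,-6],"spin":-110,"jaw":1},{"linear":[-41.3,-31.4,-6],"spin":-110,"jaw":1},{"linear":[-41.3,-31.4,-6],"spin":-110,"jaw":1},{"linear":[-41.3,-31.4,-6],"spin":-110,"jaw":1},{"linear":[-41.3,-31.4,-6],"spin":-110,"jaw":1},{"linear":[-41.3,-31.4,-6],"spin":-110,"jaw":1},{"linear":[-41.3,-31.4,-6],"spin":-110,"jaw":1},{"linear":[-41.3,-31.4,-6],"spin":-110,"jaw":1},{"linear":[-41.3,-31.4,-6],"spin":-110,"jaw":1},{"linear":[-41.3,-31.4,-6],"spin":-110,"jaw":1}]'

```text
time_s: 1.98
ee_pos: [0.4949, 0.1962, 0.3036]
tool_rot: [[0.043, -0.999, -0.0], [-0.999, -0.043, -0.0], [0.0, 0.0, -1.0]]
contact_force: [0.6, -0.5, 1.6]
finger_gap: 0.0927
```

```bash
python3 - <<'E'
from h import *
s=robot.get_state(); im=robot.capture("wrist"); cv2.imwrite("pics/w1.png",im)
print(s["time_s"],s["ee_pos"].round(4),s["tool_rot"].round(4).tolist(),s["joint_positions"].round(3))
np.save("s1.npy",s,allow_pickle=True)
E
```

```text
1.975 [0.4949 0.1962 0.3036] [[0.0433, -0.9991, -0.0], [-0.9991, -0.0433, -0.0001], [0.0001, 0.0, -1.0]] [-0.13   0.4   -0.422  1.664  0.179  1.116  2.584]
```

View pics/w1.png

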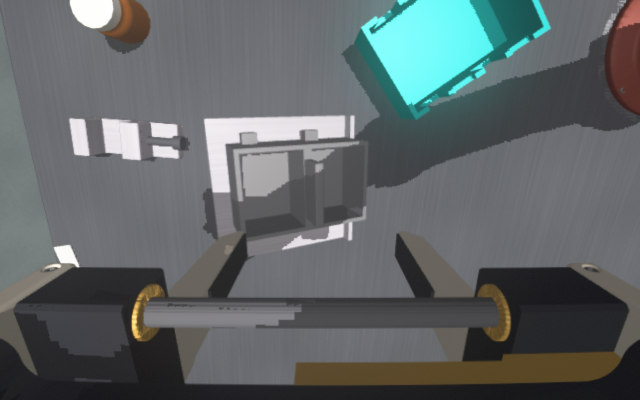

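```bash
python3 - <<'E'
from h import *
im=cv2.imread("pics/w1.png"); cv2.imwrite("pics/w1c.png",cv2.resize(im[110:260,195:375],None,fx=4,fy=4,interpolation=cv2.INTER_CUBIC))
s=np.load("s1.npy",allow_pickle=True).item();c=cam("wrist",s)
print(proj([[.494,.23,.172],[.496,.16,.172],[.58,.249,.177],[.583,.147,.177],[.438,.142,.109],[.435,.244,.109]],c).round(1))
E
```

```text
[[321.4 228.9]
 [322.6 159.6]
 [235.3 244.7]
 [227.5 142.2]
 [374.3 137. ]
 [368.8 221.4]]
```

View pics/w1c.png

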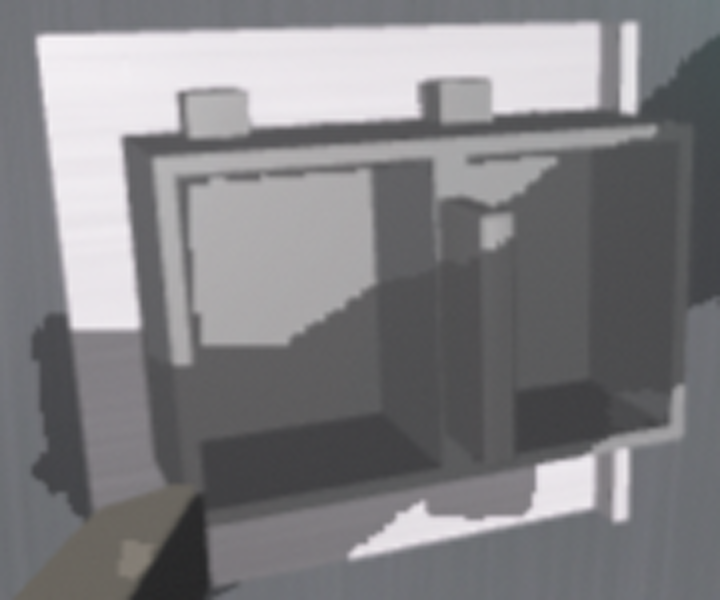

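```bash
python3 - <<'E'
from h import *
s=np.load("s1.npy",allow_pickle=True).item();cw=cam("wrist",s);ct=cam("top")
L=np.array([[80,-51,60],[-80,-51,60],[-80,51,60],[0,35,92],[0,-35,92]])/1e3
w=np.array([[152,157],[690,126],[684,437],[500,464],[497,212]])/4+[195,110]
Lt=np.array([[80,51,60],[80,-51,60],[-80,-51,60],[-80,51,60],[0,35,92],[0,-35,92]])/1e3
t=np.array([[87,102],[278,78],[293,352],[122,365],[116,240],[242,240]])/4+150
def m(p,L): return p[:3]+L@(R.from_euler("ZY",[p[3],-np.deg2rad(25)]).as_matrix()).T
for ws,wt in((1,0),(1,.7)):
    f=lambda p:np.r_[ws*(proj(m(p,L),cw)-w).ravel(),wt*(proj(m(p,Lt),ct)-t).ravel()]
    r=least_squares(f,[.53,.2,.09,.03],loss="soft_l1");print(r.x.round(4),np.rad2deg(r.x[3]).round(1),(proj(m(r.x,L),cw)-w).round(1).tolist());print(m(r.x,L)[3:].mean(0).round(4))
print(unproj(w[3:],.172,cw).round(4))
# rack plate corners in wrist (z at lip edge low: ) far long edge
print(unproj(np.array([[40,35],[600,22]])/4+[195,110],.065,cw).round(3))
E
```

```text
[0.5358 0.2052 0.063  0.0551] 3.2 [[0.2, 0.0], [0.2, -0.8], [-0.9, -0.2], [0.1, 0.5], [0.0, 0.2]]
[0.497  0.203  0.1464]
[0.536  0.2048 0.0637 0.0518] 3.0 [[-0.2, -0.4], [0.3, -0.7], [-1.1, -0.0], [-0.2, 0.5], [-0.1, 0.1]]
[0.4972 0.2028 0.1471]
[[0.4956 0.227  0.172 ]
 [0.499  0.1634 0.172 ]]
[[0.645 0.132 0.065]
 [0.469 0.121 0.065]]
```

Request:
jog_arm --plan '[{"linear":[-0.6,-0.8,4],"spin":-0.5,"jaw":0},{"linear":[-0.6,-0.8,8],"spin":-0.5,"jaw":0},{"linear":[-0.6,-0.8,11],"spin":-0.5,"jaw":0},{"linear":[-0.6,-0.8,13.5],"spin":-0.5,"jaw":0},{"linear":[-0.6,-0.8,15],"spin":-0.5,"jaw":0},{"linear":[-0.6,-0.8,15.7],"spin":-0.5,"jaw":0},{"linear":[-0.6,-0.8,15.7],"spin":-0.5,"jaw":0}]'

```text
time_s: 2.9
ee_pos: [0.5029, 0.2026, 0.1468]
tool_rot: [[0.052, -0.999, 0.0], [-0.999, -0.052, 0.0], [-0.0, -0.0, -1.0]]
contact_force: [-0.3, 0.1, 0.9]
finger_gap: 0.047
```

Request:
jog_arm --plan '[{"linear":[0,0,0],"spin":0,"jaw":-1},{"linear":[0,0,0],"spin":0,"jaw":-1},{"linear":[0,0,0],"spin":0,"jaw":-1},{"linear":[0,0,0],"spin":0,"jaw":-1},{"linear":[0,0,0],"spin":0,"jaw":-1},{"linear":[0,0,0],"spin":0,"jaw":-1}]'

```text
time_s: 3.65
ee_pos: [0.5024, 0.2024, 0.147]
tool_rot: [[0.052, -0.999, -0.0], [-0.999, -0.052, -0.0], [0.0, 0.0, -1.0]]
contact_force: [-3.3, -1.1, 5.6]
finger_gap: 0.0203
```

Request:
jog_arm --plan '[{"linear":[0,0,-0.8],"spin":0,"jaw":-1},{"linear":[0,0,-1.6],"spin":0,"jaw":-1},{"linear":[0,0,-2.4],"spin":0,"jaw":-1},{"linear":[0,0,-3.2],"spin":0,"jaw":-1},{"linear":[0,0,-4.0],"spin":0,"jaw":-1},{"linear":[0,0,-5.0],"spin":0,"jaw":-1},{"linear":[0,0,-7],"spin":0,"jaw":-1},{"linear":[0,0,-10],"spin":0,"jaw":-1},{"linear":[0,0,-13],"spin":0,"jaw":-1},{"linear":[0,0,-15],"spin":0,"jaw":-1},{"linear":[0,0,-15],"spin":0,"jaw":-1}]'

```text
time_s: 5.03
ee_pos: [0.5028, 0.2028, 0.2978]
tool_rot: [[0.052, -0.999, 0.002], [-0.999, -0.052, 0.001], [-0.001, -0.002, -1.0]]
contact_force: [-0.7, -0.8, -3.8]
finger_gap: 0.0099
```

```bash
python3 - <<'E'
from h import *
s=robot.get_state(); im=robot.capture("side"); w=robot.capture("wrist")
np.save("s2.npy",s,allow_pickle=True);cv2.imwrite("pics/w2.png",w)
a=cv2.resize(im[30:230,200:400],None,fx=2,fy=2,interpolation=cv2.INTER_CUBIC)
b=cv2.resize(w[60:310,150:400],(400,400),interpolation=cv2.INTER_CUBIC)
cv2.imwrite("pics/s2.png",np.hstack([a,b])); print(s["finger_gap"],s["ee_pos"])
E
```

```text
0.009872311056026714 [0.50284989 0.20277665 0.29779119]
```

View pics/s2.png

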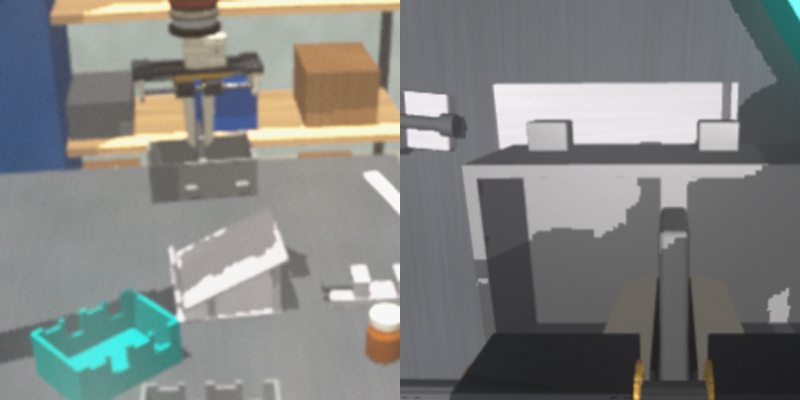

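```bash
python3 - <<'E'
from h import *
s=np.load("s2.npy",allow_pickle=True).item();c=cam("wrist",s)
w=(np.array([[527,120],[571,120],[698,121],[739,121],[465,165],[674,221]])-[400,0])/1.6+[150,60]
L=np.array([[65,-64,26],[47,-64,26],[-11,-64,26],[-29,-64,26],[80,-51,60],[0,-35,92]])/1e3
T=s["tool_rot"];e=s["ee_pos"]
# tote axes in tool frame: x=-ty, y=-tx ,z=-tz
M=np.array([[0,-1,0],[-1,0,0],[0,0,-1.]])
for n in(5,6):
  def m(p): return e+(p[:3]+L[:n]@(M@R.from_euler("zy",p[3:]).as_matrix()).T)@T.T
  f=lambda p:(proj(m(p),c)-w[:n]).ravel()
  r=least_squares(f,[0,0,.085,0,0],loss="soft_l1");print("origin in tool mm, yaw,pitch deg",(r.x[:3]*1e3).round(1),np.rad2deg(r.x[3:]).round(1),r.fun.reshape(-1,2).round(1).tolist())
E
```

```text
origin in tool mm, yaw,pitch deg [-0.5 -1.4 96.3] [-0.1 -0.9] [[0.1, 0.6], [-2.0, 0.6], [0.5, -0.1], [0.1, -0.1], [0.3, -1.0]]
origin in tool mm, yaw,pitch deg [-0.3 -1.  97.2] [ 0.1 -0.1] [[0.5, 0.4], [-1.9, 0.3], [0.1, -0.6], [-0.3, -0.6], [0.5, -1.5], [0.1, 3.7]]
```

Request:
jog_arm --plan '[{"linear":[1,0.1,-1.5],"spin":3,"jaw":-1},{"linear":[3,0.3,-3],"spin":10,"jaw":-1},{"linear":[5.5,0.5,-3.7],"spin":19,"jaw":-1},{"linear":[8,0.7,-3.7],"spin":28,"jaw":-1},{"linear":[10.5,0.9,-3.7],"spin":37,"jaw":-1},{"linear":[13,1.1,-3.7],"spin":46,"jaw":-1},{"linear":[15.5,1.3,-3.7],"spin":55,"jaw":-1},{"linear":[18,1.5,-3.7],"spin":64,"jaw":-1},{"linear":[20.5,1.7,-3.7],"spin":73,"jaw":-1},{"linear":[22.5,1.9,-3.7],"spin":82,"jaw":-1},{"linear":[24.3,2,-3.7],"spin":89,"jaw":-1},{"linear":[25.2,2.1,-3.7],"spin":93,"jaw":-1},{"linear":[25.2,2.1,-3.7],"spin":93,"jaw":-1}]'

```text
time_s: 6.75
ee_pos: [0.4944, -0.0516, 0.3338]
tool_rot: [[-1.0, 0.003, -0.001], [0.003, 1.0, -0.0], [0.001, -0.0, -1.0]]
contact_force: [-0.5, -0.6, -3.4]
finger_gap: 0.0095
```

Request:
jog_arm --plan '[{"linear":[0,-1,0],"spin":3,"jaw":-1},{"linear":[0,-3,0],"spin":10,"jaw":-1},{"linear":[0.1,-5.5,0],"spin":19,"jaw":-1},{"linear":[0.1,-8,0],"spin":28,"jaw":-1},{"linear":[0.2,-10.5,0],"spin":37,"jaw":-1},{"linear":[0.2,-13,0],"spin":46,"jaw":-1},{"linear":[0.3,-15.5,0],"spin":55,"jaw":-1},{"linear":[0.3,-18,0],"spin":64,"jaw":-1},{"linear":[0.4,-20.5,0],"spin":73,"jaw":-1},{"linear":[0.4,-22.5,0],"spin":82,"jaw":-1},{"linear":[0.4,-24.3,0],"spin":89,"jaw":-1},{"linear":[0.4,-25.3,0],"spin":93,"jaw":-1},{"linear":[0.4,-25.3,0],"spin":93,"jaw":-1},{"linear":[0.4,-25.3,0],"spin":93,"jaw":-1}]'

```text
time_s: 8.5
ee_pos: [0.491, -0.3025, 0.3335]
tool_rot: [[0.051, 0.999, -0.0], [0.999, -0.051, 0.001], [0.001, -0.0, -1.0]]
contact_force: [-0.2, -0.2, -2.9]
finger_gap: 0.0097
```

```bash
python3 - <<'E'
from h import *
s=robot.get_state(); w=robot.capture("wrist")
np.save("s3.npy",s,allow_pickle=True);cv2.imwrite("pics/w3.png",w)
print(s["ee_pos"],s["tool_rot"].round(3).tolist(),s["joint_positions"].round(2))
c=cam("wrist",s);p=proj([[.58,-.14,.085],[.576,-.267,.085],[.4,-.256,.085],[.404,-.131,.085]],c);print(p.round(0))
x0,y0=(p.min(0)-25).clip(0).astype(int);x1,y1=(p.max(0)+25).astype(int).clip(0,[640,400]);print(x0,y0)
f=min(800/(x1-x0),600/(y1-y0));f=int(f);print(f)
cv2.imwrite("pics/w3c.png",cv2.resize(w[y0:y1,x0:x1],None,fx=f,fy=f,interpolation=cv2.INTER_CUBIC))
E
```

```text
[ 0.4909804  -0.30254415  0.33352291] [[0.051, 0.999, -0.0], [0.999, -0.051, 0.001], [0.001, -0.0, -1.0]] [ 0.25  0.45  0.43  1.51 -0.19  1.23  0.65]
[[387.  35.]
 [383. 142.]
 [249. 141.]
 [240.  35.]]
215 10
3
```

View pics/w3c.png

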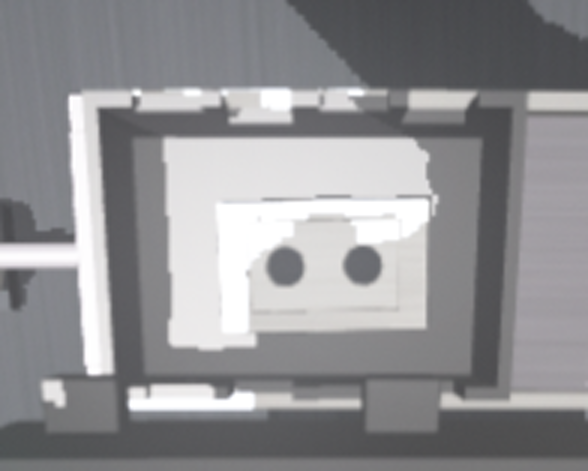

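```bash
python3 - <<'E'
from h import *
s=np.load("s3.npy",allow_pickle=True).item();c=cam("wrist",s)
w=np.array([[527,92],[510,397],[478,93],[406,93],[224,92]])/3+[215,10]
L=np.array([[90,62,85],[90,-62,85],[70,62,85],[42,62,85],[-34,62,85]])/1e3
def m(p,L=L): return np.r_[p[:2],0]+L@R.from_euler("z",p[2]).as_matrix().T
x,r=fit(m,w,[.49,-.2,-.05],c); print(x.round(4),np.rad2deg(x[2]).round(1),r.round(1).tolist())
w3=cv2.imread("pics/w3.png")
V=lambda a:proj(m(x,np.array(a)/1e3),c)
f=4;im=cv2.resize(w3[10:180,215:412],None,fx=f,fy=f,interpolation=cv2.INTER_CUBIC)
def dl(a,col):
    p=((V(a)-[215,10])*f).round().astype(np.int32); cv2.polylines(im,[p],False,col,1)
for sy in(1,-1):
  o=[[-90,62*sy,85]]
  for cx,d in((-56,8),(-20,35),(20,8),(56,35)): o+=[[cx-14,62*sy,85],[cx-14,62*sy,85-d],[cx+14,62*sy,85-d],[cx+14,62*sy,85]]
  o+=[[90,62*sy,85]]
  dl(o,(0,0,255)); dl([[a,56*sy,b] for a,_,b in o],(0,255,0))
for e in(90,84,-90,-84): dl([[e,62,85],[e,-62,85]],(255,0,0))
cv2.imwrite("pics/w3o.png",im)
E
```

```text
[ 0.4921 -0.2036 -0.0471] -2.7 [[0.2, -0.1], [0.1, 1.7], [-0.0, -0.4], [0.8, -0.4], [-1.6, 0.2]]
```

View pics/w3o.png

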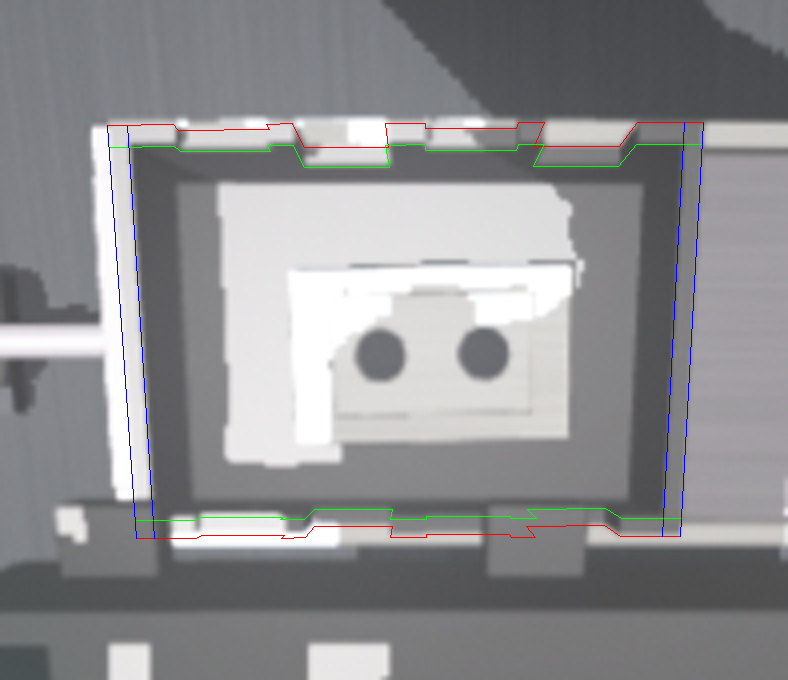

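Request:
jog_arm --plan '[{"linear":[2,-0.1,0],"spin":0,"jaw":-1},{"linear":[5,-0.2,0],"spin":0,"jaw":-1},{"linear":[8,-0.3,1],"spin":0,"jaw":-1},{"linear":[10.1,-0.4,3],"spin":0,"jaw":-1},{"linear":[10.1,-0.4,5.5],"spin":0,"jaw":-1},{"linear":[10.1,-0.4,8],"spin":0,"jaw":-1},{"linear":[10.1,-0.4,10.5],"spin":0,"jaw":-1},{"linear":[10.1,-0.4,12.3],"spin":0,"jaw":-1},{"linear":[10.1,-0.4,13.3],"spin":0,"jaw":-1},{"linear":[10.1,-0.4,13.3],"spin":0,"jaw":-1},{"linear":[10.1,-0.4,13.3],"spin":0,"jaw":-1}]'

```text
time_s: 9.93
ee_pos: [0.4927, -0.2022, 0.2015]
tool_rot: [[0.052, 0.999, 0.002], [0.999, -0.052, -0.0], [-0.0, 0.002, -1.0]]
contact_force: [0.7, -0.6, -2.3]
finger_gap: 0.0099
```

```bash
python3 - <<'E'
from h import *
s=robot.get_state(); w=robot.capture("wrist"); sd=robot.capture("side")
np.save("s4.npy",s,allow_pickle=True);cv2.imwrite("pics/w4.png",w);cv2.imwrite("pics/sd4.png",sd)
print(s["ee_pos"],s["tool_rot"].round(3).tolist())
a=cv2.resize(w[60:230,170:470],(800,453),interpolation=cv2.INTER_CUBIC)
cv2.imwrite("pics/w4c.png",a)
E
```

```text
[ 0.49271181 -0.20217263  0.20152317] [[0.052, 0.999, 0.002], [0.999, -0.052, -0.0], [-0.0, 0.002, -1.0]]
```

View pics/w4c.png

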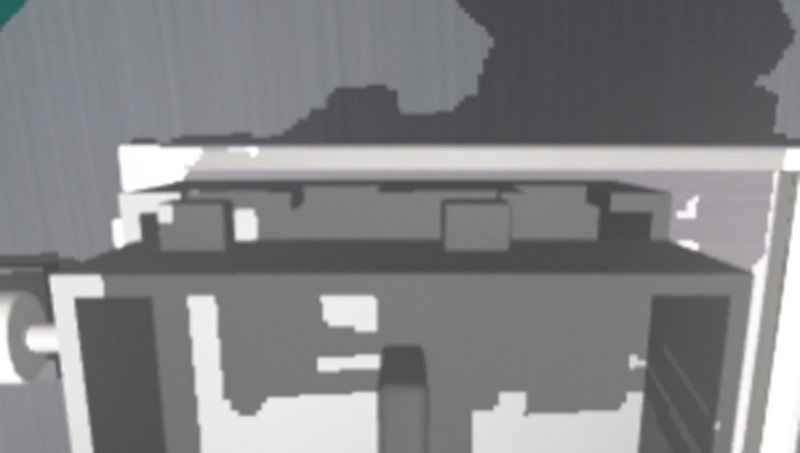

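```bash
python3 - <<'E'
from h import *
s=np.load("s4.npy",allow_pickle=True).item();c=cam("wrist",s)
S=300/800
q=lambda l:np.array(l)*S+[170,60]
print("base +y corners",unproj(q([[120,195],[671,191]]),.085,c).round(4))
for x,y,a in((.492,-.2025,-.048),(.4905,-.202,-.05)):
  L=np.array([[-90,62,85],[-70,62,85],[-42,62,85],[6,62,85],[34,62,85],[90,62,85]])/1e3
  print(((proj(np.r_[x,y,0]+L@R.from_euler("z",a).as_matrix().T,c)-[170,60])/S).round(0).tolist())
lug=q([[160,203],[225,203],[445,203],[511,203]]); print("lug outer, z .131",unproj(lug,.131,c).round(4))
# expected lug edges in world if tote origin is at (-0.4,-1.2) or 0 in tool
im=cv2.imread("pics/w4.png");cv2.imwrite("pics/w4d.png",cv2.resize(im[120:160,205:430],None,fx=3.5,fy=7,interpolation=cv2.INTER_CUBIC))
E
```

```text
base +y corners [[ 0.406  -0.1363  0.085 ]
 [ 0.5846 -0.1443  0.085 ]]
[[117.0, 195.0], [179.0, 195.0], [265.0, 194.0], [413.0, 193.0], [500.0, 193.0], [672.0, 193.0]]
[[113.0, 193.0], [174.0, 193.0], [260.0, 192.0], [409.0, 192.0], [495.0, 192.0], [668.0, 192.0]]
lug outer, z .131 [[ 0.4328 -0.1363  0.131 ]
 [ 0.4502 -0.1373  0.131 ]
 [ 0.5088 -0.1404  0.131 ]
 [ 0.5264 -0.1413  0.131 ]]
```

View pics/w4d.png

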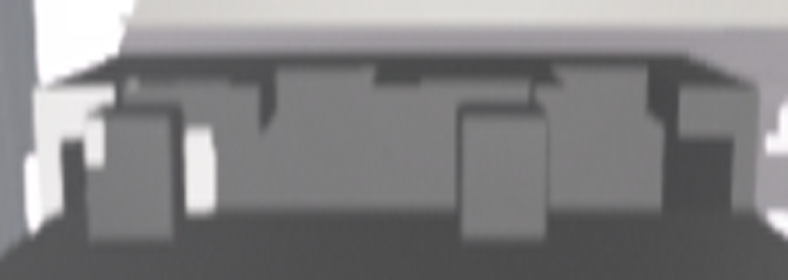

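Request:
jog_arm --plan '[{"linear":[0.1,-0.2,0.3],"spin":0,"jaw":-1},{"linear":[0.1,-0.2,0.8],"spin":0,"jaw":-1},{"linear":[0.1,-0.2,1.4],"spin":0,"jaw":-1},{"linear":[0.1,-0.2,2.0],"spin":0,"jaw":-1},{"linear":[0.1,-0.2,2.5],"spin":0,"jaw":-1},{"linear":[0.1,-0.2,3.0],"spin":0,"jaw":-1},{"linear":[0.1,-0.2,3.3],"spin":0,"jaw":-1},{"linear":[0.1,-0.2,3.5],"spin":0,"jaw":-1},{"linear":[0.1,-0.2,3.5],"spin":0,"jaw":-1}]'

```text
time_s: 11.15
ee_pos: [0.4901, -0.2012, 0.1656]
tool_rot: [[0.053, 0.999, -0.0], [0.999, -0.053, -0.0], [-0.0, -0.0, -1.0]]
contact_force: [-0.3, 1.0, -4.0]
finger_gap: 0.01
```

Request:
jog_arm --plan '[{"linear":[0,0,0.1],"spin":0,"jaw":-1},{"linear":[0,0,0.2],"spin":0,"jaw":-1},{"linear":[0,0,0.3],"spin":0,"jaw":-1},{"linear":[0,0,0.4],"spin":0,"jaw":-1},{"linear":[0,0,0.4],"spin":0,"jaw":-1}]'

```text
time_s: 11.78
ee_pos: [0.4901, -0.2011, 0.1616]
tool_rot: [[0.053, 0.999, -0.0], [0.999, -0.053, 0.0], [0.0, -0.0, -1.0]]
contact_force: [0.9, -0.3, -2.6]
finger_gap: 0.0094
```

Request:
jog_arm --plan '[{"linear":[0,0,0.1],"spin":0,"jaw":-1},{"linear":[0,0,0.2],"spin":0,"jaw":-1},{"linear":[0,0,0.2],"spin":0,"jaw":-1}]'

```text
time_s: 12.15
ee_pos: [0.4901, -0.2011, 0.1596]
tool_rot: [[0.053, 0.999, -0.0], [0.999, -0.053, 0.0], [0.0, -0.0, -1.0]]
contact_force: [-0.5, -0.6, -3.3]
finger_gap: 0.0099
```

Request:
jog_arm --plan '[{"linear":[0,0,0.1],"spin":0,"jaw":-1},{"linear":[0,0,0.2],"spin":0,"jaw":-1},{"linear":[0,0,0.2],"spin":0,"jaw":-1}]'

```text
time_s: 12.52
ee_pos: [0.4901, -0.2012, 0.1579]
tool_rot: [[0.053, 0.999, 0.0], [0.999, -0.053, 0.0], [0.0, 0.0, -1.0]]
contact_force: [-1.0, -0.1, 0.5]
finger_gap: 0.01
```

Request:
jog_arm --plan '[{"linear":[0,0,0.1],"spin":0,"jaw":-1},{"linear":[0,0,0.1],"spin":0,"jaw":-1}]'

```text
time_s: 12.78
ee_pos: [0.4901, -0.2012, 0.1579]
tool_rot: [[0.053, 0.999, 0.001], [0.999, -0.053, 0.0], [0.0, 0.001, -1.0]]
contact_force: [-2.2, 1.6, 6.5]
finger_gap: 0.0103
```

```bash
python3 - <<'E'
from h import *
w=robot.capture("wrist"); sd=robot.capture("side");cv2.imwrite("pics/w5.png",w);cv2.imwrite("pics/sd5.png",sd)
a=cv2.resize(w[70:200,190:450],(800,400),interpolation=cv2.INTER_CUBIC)
b=cv2.resize(sd[190:300,230:400],None,fx=1.8,fy=1.8,interpolation=cv2.INTER_CUBIC)
b=cv2.copyMakeBorder(b,0,0,0,800-b.shape[1],0)
cv2.imwrite("pics/v5.png",np.vstack([a,b]));print(robot.get_state()["contact_force"])
E
```

```text
[-2.82350825  1.39151186  6.38763987]
```

View pics/v5.png

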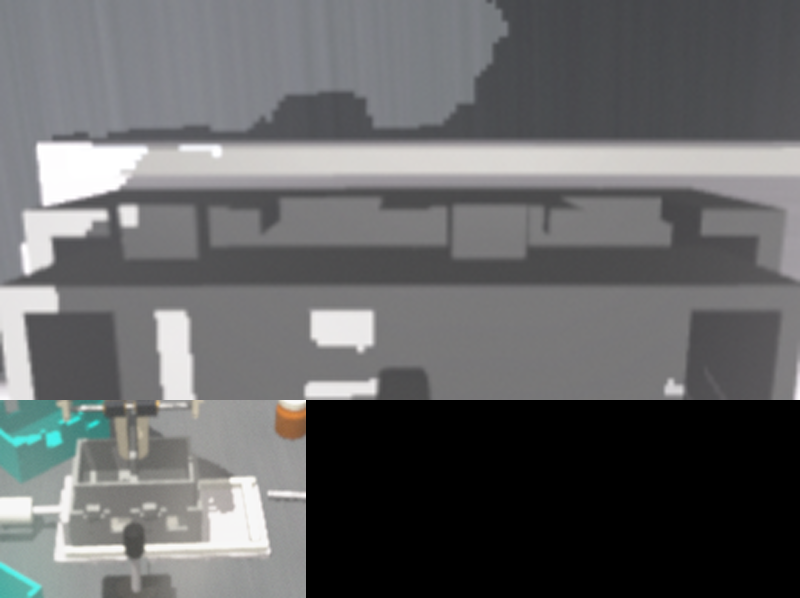

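Request:
jog_arm --plan '[{"linear":[0,0,-0.1],"spin":0,"jaw":-1},{"linear":[0,0,-0.1],"spin":0,"jaw":-0.5},{"linear":[0,0,-0.1],"spin":0,"jaw":-0.3},{"linear":[0,0,-0.1],"spin":0,"jaw":0},{"linear":[0,0,-0.1],"spin":0,"jaw":0},{"linear":[0,0,-0.1],"spin":0,"jaw":0},{"linear":[0,0,-1.5],"spin":0,"jaw":0},{"linear":[0,0,-4],"spin":0,"jaw":0},{"linear":[0,0,-8],"spin":0,"jaw":0},{"linear":[0,0,-14],"spin":0,"jaw":0},{"linear":[0,0,-14],"spin":0,"jaw":0}]'

```text
time_s: 14.25
ee_pos: [0.4925, -0.203, 0.3025]
tool_rot: [[0.053, 0.999, 0.011], [0.999, -0.053, -0.004], [-0.004, 0.012, -1.0]]
contact_force: [0.2, 0.0, -1.0]
finger_gap: 0.0461
```

```bash
python3 - <<'E'
from h import *
s=robot.get_state();w=robot.capture("wrist");t=robot.capture("top");sd=robot.capture("side")
np.save("s6.npy",s,allow_pickle=True)
for n,i in(("w6",w),("t6",t),("sd6",sd)):cv2.imwrite(f"pics/{n}.png",i)
a=cv2.resize(w[60:300,200:520],(640,480)); 
b=cv2.resize(t[150:270,340:460],(0,0),fx=3,fy=3,interpolation=cv2.INTER_CUBIC)
print(s["ee_pos"])
a=cv2.resize(w[70:270,210:410],(400,400),interpolation=cv2.INTER_CUBIC);b=cv2.resize(t[150:250,350:450],(400,400),interpolation=cv2.INTER_CUBIC)
cv2.imwrite("pics/v6.png",np.hstack([a,b]))
E
```

```text
[ 0.49245367 -0.20296462  0.30246738]
```

View pics/v6.png

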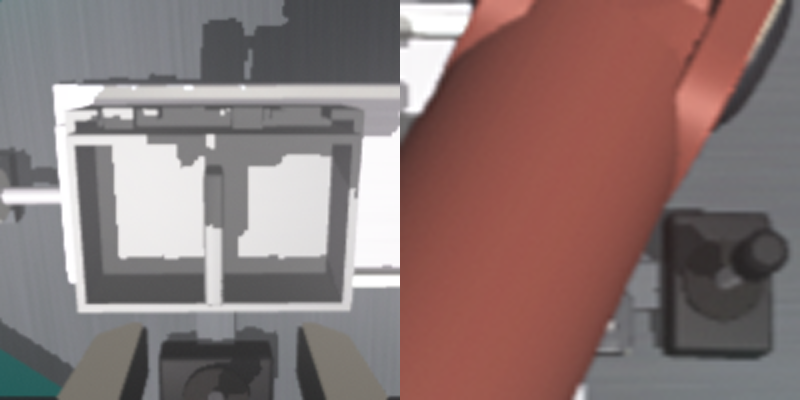

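```bash
python3 - <<'E'
from h import *
s=np.load("s6.npy",allow_pickle=True).item();c=cam("wrist",s)
w=np.array([[69,135],[359,133],[353,311],[78,312]])/2+[210,70]
L=np.array([[80,-51,60],[-80,-51,60],[-80,51,60],[80,51,60]])/1e3
m=lambda p:p[:3]+L@R.from_euler("ZYX",p[3:]).as_matrix().T
x,r=fit(m,w,[.492,-.202,.065,np.pi,0,0],c);print(x.round(4),np.rad2deg(x[3:]).round(1),r.round(1).tolist())
m2=lambda p:np.r_[p[:2],.065]+L@R.from_euler("z",p[2]).as_matrix().T
x,r=fit(m2,w,[.492,-.202,np.pi],c);print(x.round(4),r.round(1).tolist())
print("base rim +y corners",unproj(np.array([[66,108],[363,108]])/2+[210,70],.085,c).round(4))
print("knob",unproj([[441.75,213.25]],.147,cam("top")).round(4))
s=robot.get_state();print(s["time_s"],s["ee_pos"].round(4),s["tool_rot"].round(3).tolist(),s["joint_positions"].round(2))
E
```

```text
[ 0.4927 -0.209   0.0618  3.0958  0.0191  0.1097] [177.4   1.1   6.3] [[0.0, -0.2], [-0.0, -0.2], [-0.3, 0.2], [0.3, 0.2]]
[ 0.4924 -0.2023  3.0915] [[-1.9, 0.1], [2.2, 0.4], [-0.7, -0.5], [0.6, -0.0]]
base rim +y corners [[ 0.4073 -0.1348  0.085 ]
 [ 0.5842 -0.1443  0.085 ]]
knob [[ 0.4804 -0.3585  0.147 ]]
14.4 [ 0.4896 -0.2008  0.2964] [[0.053, 0.999, -0.001], [0.999, -0.053, 0.001], [0.001, -0.001, -1.0]] [ 0.06  0.4   0.41  1.7  -0.18  1.08  0.48]
```

```bash
cat > icp.py <<'E'
from h import *
from scipy.ndimage import map_coordinates as mc
A=np.array
def seg(a,b,n=25): return A(a)+(A(b)-A(a))*np.linspace(.06,.94,n)[:,None]
def icp(segs,model,p,img,c,win=4,it=12):
    g=cv2.GaussianBlur(cv2.cvtColor(img,cv2.COLOR_BGR2GRAY).astype(float),(0,0),.8)
    for k in range(it):
        h=win if k<4 else 2.5
        T,N,Q=[],[],[]
        for a,b in segs:
            L=seg(a,b)/1e3; u=proj(model(p,L),c); d=u[-1]-u[0]; n=A([-d[1],d[0]])/np.hypot(*d)
            t=np.arange(-h,h+.01,.25); P=u[:,None]+t[:,None]*n
            v=mc(g,[P[...,1],P[...,0]],order=1,mode="nearest"); G=abs(np.gradient(v,.25,axis=1)); j=G.argmax(1)
            ok=G.max(1)>12; T.append(L[ok]);N.append(np.tile(n,(ok.sum(),1)));Q.append((u+t[j][:,None]*n)[ok])
        L,n,q=map(np.vstack,(T,N,Q))
        f=lambda p:((proj(model(p,L),c)-q)*n).sum(1)
        r=least_squares(f,p,loss="soft_l1",f_scale=.4);p=r.x
    i=0;o=[]
    for t in T: o.append((len(t),round(float(np.median(abs(f(p)[i:i+len(t)]))) if len(t) else 9,2)));i+=len(t)
    return p,o
def box(x,y,z): k=[[x,y,z],[x,-y,z],[-x,-y,z],[-x,y,z]]; return [(k[i],k[(i+1)%4]) for i in range(4)]
TOP=box(80,51,60)+[([5,-35,92],[5,35,92]),([-5,-35,92],[-5,35,92])]
M6=lambda p,L:p[:3]+L@R.from_euler("ZYX",p[3:]).as_matrix().T
E
python3 - <<'E'
from icp import *
s=robot.get_state();w=robot.capture("wrist");np.save("s7.npy",s,allow_pickle=True);cv2.imwrite("pics/w7.png",w);c=cam("wrist",s)
for p0 in([.4925,-.2023,.065,3.093,0,0],[.4925,-.209,.062,3.095,0.02,.11]):
    p,o=icp(TOP,M6,A(p0),w,c);print(p.round(4),np.rad2deg(p[3:]).round(2),o)
ML=lambda p,L:np.r_[p[:2],.065]+L@R.from_euler("z",p[2]).as_matrix().T
p,o=icp(TOP,ML,A([.4925,-.2023,3.093]),w,c);print(p.round(4),o)
sd=robot.capture("side");cv2.imwrite("pics/sd7.png",sd)
p,o=icp(TOP,ML,A([.4925,-.2023,3.093]),sd,cam("side"));print("side",p.round(4),o)
p,o=icp(TOP,M6,A([.4925,-.2023,.065,3.093,0,0]),sd,cam("side"));print("side",p.round(4),o)
E
```

```text
[ 0.4914 -0.2077  0.0436  3.0873  0.0078  0.0557] [176.89   0.45   3.19] [(25, 0.27), (25, 0.5), (24, 0.25), (24, 0.26), (25, 0.41), (15, 0.11)]
[ 0.4913 -0.2077  0.0436  3.087   0.008   0.0561] [176.87   0.46   3.21] [(25, 0.26), (25, 0.48), (24, 0.25), (24, 0.26), (25, 0.42), (15, 0.08)]
[ 0.4908 -0.197   3.0857] [(22, 2.53), (21, 0.26), (21, 0.72), (24, 0.13), (25, 0.96), (15, 0.03)]
side [ 0.4897 -0.2022  3.1023] [(25, 1.75), (10, 0.86), (17, 2.5), (25, 0.28), (19, 0.01), (19, 0.01)]
side [ 0.4886 -0.1329  0.0171  3.1311 -0.0224 -0.104 ] [(25, 0.75), (12, 0.27), (16, 0.12), (25, 0.23), (20, 0.0), (20, 0.01)]
```

```bash
python3 - <<'E'
from icp import *
s=np.load("s7.npy",allow_pickle=True).item();c=cam("wrist",s);w=cv2.imread("pics/w7.png")
g=cv2.cvtColor(w,cv2.COLOR_BGR2GRAY).astype(int)
K=A([[80,-51,60],[-80,-51,60],[-80,51,60],[80,51,60],[0,-35,92],[0,35,92]])/1e3
print("level:",proj(M6(A([.4915,-.2025,.065,3.09,0,0]),K),c).round(1).tolist())
u=proj(M6(A([.4915,-.2025,.065,3.09,0,0]),K),c)
for i,n in((0,"far L"),(1,"far R"),(2,"near R"),(3,"near L")):
    x,y=u[i].round().astype(int); print(n,"cols",x-9,"rows",y-7); print(g[y-7:y+8,x-9:x+10])
E
```

```text
level: [[245.8, 140.7], [397.2, 140.6], [390.6, 229.9], [252.4, 230.0], [321.6, 160.7], [321.6, 227.9]]
far L cols 237 rows 134
[[134 134 134 135 155 227 248 245 233 230 235 236 236 228 177 109  98  98
   98]
 [133 135 134 139 182 233 246 244 240 239 237 236 236 232 184 103  88  87
   87]
 [135 135 135 143 210 250 254 254 254 250 239 236 236 233 186 104  87  88
   88]
 [134 135 134 144 216 252 254 255 255 252 239 236 236 231 183 103  89  90
   88]
 [134 135 134 143 213 251 254 255 255 252 239 234 227 212 159  99  90  91
   90]
 [135 135 135 140 192 249 254 255 255 252 232 206 183 157 126 103 102 102
  103]
 [134 134 136 138 174 247 254 255 254 250 222 192 180 174 171 170 171 171
  171]
 [135 135 135 136 164 246 254 255 254 249 229 224 224 224 224 225 225 224
  225]
 [135 134 135 135 156 245 254 255 254 250 238 236 236 236 236 236 236 236
  237]
 [136 135 136 135 156 246 254 255 254 250 239 237 237 237 237 237 237 238
  237]
 [135 135 135 135 155 245 254 255 254 251 239 237 237 236 235 235 235 234
  234]
 [135 135 136 135 153 245 254 255 255 252 239 237 236 229 210 194 193 192
  193]

[... 3265 characters left out ...]
 132 138 186 219 224 225 225 225 225 225 225
  225]
 [131 131 132 132 131 131 131 132 132 150 167 172 172 171 171 172 173 174
  174]
 [130 131 132 132 131 131 131 131 130 132 134 134 135 133 132 133 136 136
  136]
 [130 131 130 132 131 130 130 130 130 130 130 129 130 129 127 128 130 132
  131]
 [131 131 132 133 131 130 132 131 131 130 129 130 130 128 128 127 129 131
  132]
 [130 130 131 132 131 131 131 131 129 130 130 129 130 129 129 128 128 131
  132]
 [130 130 130 131 132 129 131 131 131 130 130 130 130 129 128 127 128 130
  131]
 [131 129 130 131 131 130 130 131 131 130 130 129 129 128 127 126 126 125
  125]
 [130 129 129 131 132 130 130 131 130 130 129 130 130 129 126 124 122 123
  122]]
```

Request:
jog_arm --plan '[{"linear":[-3,-1,0],"spin":10,"jaw":-1},{"linear":[-6,-2,0],"spin":20,"jaw":-1},{"linear":[-9,-3,0],"spin":30,"jaw":-1},{"linear":[-12,-4.5,0],"spin":40,"jaw":-1},{"linear":[-15.8,-5.6,0],"spin":50,"jaw":-1},{"linear":[-15.8,-5.6,0],"spin":60,"jaw":-1},{"linear":[-15.8,-5.6,0],"spin":70,"jaw":-1},{"linear":[-15.8,-5.6,0],"spin":80,"jaw":-1},{"linear":[-15.8,-5.6,0],"spin":90,"jaw":-1},{"linear":[-15.8,-5.6,4],"spin":90,"jaw":-1},{"linear":[-15.8,-5.6,8],"spin":90,"jaw":-1},{"linear":[-15.8,-5.6,12],"spin":90,"jaw":-1},{"linear":[-15.8,-5.6,15],"spin":90,"jaw":-1},{"linear":[-15.8,-5.6,16.1],"spin":90,"jaw":-1},{"linear":[-15.8,-5.6,16.1],"spin":90,"jaw":-1}]'

```text
time_s: 16.38
ee_pos: [0.4255, -0.3558, 0.135]
tool_rot: [[0.999, -0.053, -0.002], [-0.053, -0.999, 0.001], [-0.002, -0.001, -1.0]]
contact_force: [0.9, 0.3, -0.6]
finger_gap: 0.0001
```

Request:
jog_arm --plan '[{"linear":[1,0,0],"spin":0,"jaw":-1},{"linear":[2,0,0],"spin":0,"jaw":-1},{"linear":[2.6,0,0],"spin":0,"jaw":-1},{"linear":[3.0,0,0],"spin":0,"jaw":-1},{"linear":[3.4,0,0],"spin":0,"jaw":-1},{"linear":[3.8,0,0],"spin":0,"jaw":-1},{"linear":[4.2,0,0],"spin":0,"jaw":-1},{"linear":[4.6,0,0],"spin":0,"jaw":-1},{"linear":[5.0,0,0],"spin":0,"jaw":-1}]'

```text
time_s: 17.5
ee_pos: [0.4711, -0.3587, 0.136]
tool_rot: [[0.998, -0.056, -0.008], [-0.056, -0.998, 0.003], [-0.008, -0.003, -1.0]]
contact_force: [-8.0, 2.4, 7.8]
finger_gap: 0.0007
```

Request:
jog_arm --plan '[{"linear":[0.3,0,0],"spin":0,"jaw":-1},{"linear":[0.6,0,0],"spin":0,"jaw":-1},{"linear":[0.9,0,0],"spin":0,"jaw":-1},{"linear":[1.2,0,0],"spin":0,"jaw":-1},{"linear":[1.5,0,0],"spin":0,"jaw":-1},{"linear":[1.5,0,0],"spin":0,"jaw":-1}]'

```text
time_s: 18.25
ee_pos: [0.4856, -0.3594, 0.1353]
tool_rot: [[0.998, -0.055, -0.009], [-0.055, -0.998, 0.003], [-0.009, -0.003, -1.0]]
contact_force: [-8.1, 1.5, 5.2]
finger_gap: 0.0005
```

Request:
jog_arm --plan '[{"linear":[0.3,0,0],"spin":0,"jaw":-1},{"linear":[0.6,0,0],"spin":0,"jaw":-1},{"linear":[0.9,0,0],"spin":0,"jaw":-1},{"linear":[1.2,0,0],"spin":0,"jaw":-1},{"linear":[1.2,0,0],"spin":0,"jaw":-1}]'

```text
time_s: 18.88
ee_pos: [0.4951, -0.3599, 0.1337]
tool_rot: [[0.998, -0.057, -0.015], [-0.057, -0.998, 0.005], [-0.015, -0.004, -1.0]]
contact_force: [-10.4, 0.2, -1.0]
finger_gap: 0.0006
```

Request:
jog_arm --plan '[{"linear":[0.2,0,0],"spin":0,"jaw":-1},{"linear":[0.4,0,0],"spin":0,"jaw":-1},{"linear":[0.6,0,0],"spin":0,"jaw":-1},{"linear":[0.6,0,0],"spin":0,"jaw":-1}]'

```text
time_s: 19.38
ee_pos: [0.4993, -0.3601, 0.1328]
tool_rot: [[0.998, -0.058, -0.018], [-0.058, -0.998, 0.006], [-0.018, -0.005, -1.0]]
contact_force: [-12.1, 0.2, -2.8]
finger_gap: 0.0003
```

Request:
jog_arm --plan '[{"linear":[0.2,0,0],"spin":0,"jaw":-1},{"linear":[0.4,0,0],"spin":0,"jaw":-1},{"linear":[0.5,0,0],"spin":0,"jaw":-1},{"linear":[0.5,0,0],"spin":0,"jaw":-1}]'

```text
time_s: 19.88
ee_pos: [0.5005, -0.3603, 0.1326]
tool_rot: [[0.998, -0.06, -0.025], [-0.059, -0.998, 0.008], [-0.025, -0.007, -1.0]]
contact_force: [-17.0, 1.2, 0.1]
finger_gap: 0.0003
```

Request:
jog_arm --plan '[{"linear":[0,0,0],"spin":0,"jaw":-1},{"linear":[0,0,0],"spin":0,"jaw":-1},{"linear":[0,0,0],"spin":0,"jaw":-1},{"linear":[0,0,0],"spin":0,"jaw":-1},{"linear":[0,0,0],"spin":0,"jaw":-1},{"linear":[0,0,0],"spin":0,"jaw":-1},{"linear":[0,0,0],"spin":0,"jaw":-1},{"linear":[0,0,0],"spin":0,"jaw":-1},{"linear":[0,0,0],"spin":0,"jaw":-1},{"linear":[0,0,0],"spin":0,"jaw":-1}]'

```text
time_s: 21.12
ee_pos: [0.5004, -0.3603, 0.1326]
tool_rot: [[0.998, -0.06, -0.025], [-0.06, -0.998, 0.008], [-0.025, -0.007, -1.0]]
contact_force: [-18.2, 1.3, 1.1]
finger_gap: 0.0007
```

Request:
jog_arm --plan '[{"linear":[-0.5,0,0],"spin":0,"jaw":-1},{"linear":[-1,0,0],"spin":0,"jaw":-1},{"linear":[-1.5,0,0],"spin":0,"jaw":-1},{"linear":[-2,0,0],"spin":0,"jaw":-1},{"linear":[-2.5,0,0],"spin":0,"jaw":-1},{"linear":[-3,0,0],"spin":0,"jaw":-1},{"linear":[-3.5,0,0],"spin":0,"jaw":-1},{"linear":[-4,0,0],"spin":0,"jaw":-1},{"linear":[-4.5,0,0],"spin":0,"jaw":-1},{"linear":[-5,0,0],"spin":0,"jaw":-1},{"linear":[-5.5,0,0],"spin":0,"jaw":-1},{"linear":[-6.5,0,0],"spin":0,"jaw":-1},{"linear":[-7.5,0,0],"spin":0,"jaw":-1},{"linear":[-8,0,0],"spin":0,"jaw":-1},{"linear":[-8,0,-4],"spin":0,"jaw":-1},{"linear":[-8,0,-9],"spin":0,"jaw":-1},{"linear":[-8,0,-15],"spin":0,"jaw":-1},{"linear":[-8,0,-15],"spin":0,"jaw":-1},{"linear":[-8,0,-15],"spin":0,"jaw":-1},{"linear":[-8,0,-15],"spin":0,"jaw":-1}]'

```text
time_s: 23.62
ee_pos: [0.4335, -0.3554, 0.284]
tool_rot: [[0.999, -0.052, -0.002], [-0.052, -0.999, 0.002], [-0.003, -0.002, -1.0]]
contact_force: [-0.7, 0.6, 0.4]
finger_gap: 0.0
```

```bash
python3 - <<'E'
from icp import *
c=cam("side"); o=cv2.imread("pics/sd0.png") if 0 else cv2.imread("pics/side0.png"); a=cv2.imread("pics/sd7.png"); b=robot.capture("side"); cv2.imwrite("pics/sd8.png",b)
ga,gb,go=[cv2.cvtColor(i,cv2.COLOR_BGR2GRAY) for i in(a,b,o)]
def tm(src,P,pad,n,dst=gb):
    u=proj(P,c); x0,y0=(u.min(0)-pad).astype(int);x1,y1=(u.max(0)+pad).astype(int)
    r=cv2.matchTemplate(dst[y0-30:y1+30,x0-50:x1+50],src[y0:y1,x0:x1],cv2.TM_CCOEFF_NORMED);_,v,_,l=cv2.minMaxLoc(r)
    print(n,"px shift",l[0]-50,l[1]-30,"score",round(v,3))
f=lambda x,y,z:np.r_[.4925,-.202,0]+R.from_euler("z",-.047).apply([x,y,z])
print("expected shift 35 mm at z .12:",np.diff(proj([f(0,0,.12),f(.035,0,.12)],c),axis=0).round(1),"at z .05 -y wall",np.diff(proj([f(0,-.062,.05),f(.035,-.062,.05)],c),axis=0).round(1))
tm(ga,[f(-.08,-.051,.10),f(.08,.051,.125),f(0,0,.157)],4,"top tote")
tm(ga,[f(.03,-.062,.03),f(.09,-.062,.085)],2,"base tote side")
tm(go,[[.482,-.359,.147],[.482,-.359,.103]],6,"knob vs start")
# wrist look
s=robot.get_state();w=robot.capture("wrist");cv2.imwrite("pics/w8.png",w);np.save("s8.npy",s,allow_pickle=True)
ML=lambda p,L:np.r_[p[:2],.065]+L@R.from_euler("z",p[2]).as_matrix().T
for d in(.03,.035):
  p,q=icp(TOP,ML,A([*f(d,0,0)[:2],3.09]),b,c);print("side icp",p.round(4),q)
c2=cam("wrist",s);print(proj([f(.035+x,y,.125) for x in(-.08,.08) for y in(-.051,.051)],c2).round(0).tolist())
E
```

```text
expected shift 35 mm at z .12: [[14.1 -0.5]] at z .05 -y wall [[14.2 -0.5]]
top tote px shift 15 -1 score 0.504
base tote side px shift 15 -1 score 0.806
knob vs start px shift -13 29 score 0.756
side icp [ 0.5213 -0.2076  3.0246] [(24, 0.52), (13, 0.28), (22, 0.86), (11, 1.12), (0, 9), (4, 1.61)]
side icp [ 0.5256 -0.2079  3.15  ] [(24, 0.8), (15, 1.17), (24, 1.93), (10, 1.51), (0, 9), (4, 0.42)]
[[222.0, 184.0], [127.0, 185.0], [204.0, 14.0], [95.0, 17.0]]
```

Request:
jog_arm --plan '[{"linear":[0,0,-4],"spin":0,"jaw":-1},{"linear":[0,-2,-8],"spin":0,"jaw":-1},{"linear":[0.3,-5,-12],"spin":0,"jaw":-1},{"linear":[0.3,-7.5,-13.6],"spin":0,"jaw":-1},{"linear":[0.3,-7.5,-13.6],"spin":0,"jaw":-1},{"linear":[0.3,-7.5,-13.6],"spin":0,"jaw":-1},{"linear":[0.3,-7.5,-13.6],"spin":0,"jaw":-1}]'

```text
time_s: 24.6
ee_pos: [0.4401, -0.2824, 0.4206]
tool_rot: [[0.998, -0.055, -0.002], [-0.055, -0.998, 0.0], [-0.002, -0.0, -1.0]]
contact_force: [-0.0, -0.8, -0.3]
finger_gap: 0.001
```

```bash
python3 - <<'E'
from icp import *
s=robot.get_state();w=robot.capture("wrist");cv2.imwrite("pics/w9.png",w);c=cam("wrist",s);print(s["ee_pos"].round(4))
f=lambda x,y,z:np.r_[.4925,-.202,0]+R.from_euler("z",-.047).apply([x,y,z])
ML=lambda p,L:np.r_[p[:2],.065]+L@R.from_euler("z",p[2]).as_matrix().T
MB=lambda p,L:np.r_[p[:2],.010]+L@R.from_euler("z",p[2]).as_matrix().T
for d in(.03,.035,.038):
  p,q=icp(TOP,ML,A([*f(d,0,0)[:2],3.09]),w,c,win=5);print("tote lvl",p.round(4),q)
p,q=icp(TOP,M6,A([*p[:2],.065,p[2],0,0]),w,c,win=3);print("tote 6dof",p.round(4),q)
p,q=icp(box(90,62,75),MB,A([*f(.035,0,0)[:2],-.047]),w,c,win=3);print("base",p.round(4),q)
g=cv2.cvtColor(w,cv2.COLOR_BGR2GRAY)
u=proj([[.482,-.359,.147],[.442,-.359,.147],[.525,-.361,.13]],c);print("knob upright/back/fwd px",u.round(1).tolist())
x,y=u[0].astype(int);n,l,st,ce=cv2.connectedComponentsWithStats((g[y-60:y+60,x-60:x+60]<45).astype(np.uint8))
for i in range(1,n):
  if st[i,4]>60: print("dark blob",(ce[i]+[x-60,y-60]).round(1),st[i,:].tolist())
# side view knob: dark columns
b=robot.capture("side");cv2.imwrite("pics/sd9.png",b);cs=cam("side");o=cv2.imread("pics/side0.png")
u=proj([[.482,-.359,.125]],cs)[0].astype(int);print("side knob",u)
for n,i in(("start",o),("now",b)):
  G=cv2.cvtColor(i,cv2.COLOR_BGR2GRAY)[u[1]-10:u[1]+11,u[0]-30:u[0]+31];yy,xx=np.nonzero(G<60);print(n,len(xx),(xx.mean()-30).round(1),(yy.mean()-10).round(1))
E
```

```text
[ 0.4401 -0.2824  0.4206]
tote lvl [ 0.5234 -0.2038  3.0855] [(21, 2.15), (19, 0.28), (24, 0.44), (25, 0.24), (3, 2.61), (3, 2.4)]
tote lvl [ 0.5316 -0.2047  3.0952] [(25, 1.0), (21, 0.49), (23, 0.26), (25, 0.5), (3, 2.0), (3, 2.5)]
tote lvl [ 0.5316 -0.2048  3.0965] [(25, 0.81), (22, 0.79), (23, 0.45), (25, 0.44), (3, 1.93), (3, 2.43)]
tote 6dof [ 0.5348 -0.2149  0.0614  3.0796  0.0757  0.1544] [(25, 0.73), (23, 0.26), (24, 0.25), (25, 0.25), (3, 0.07), (4, 1.57)]
base [ 0.5299 -0.2084 -0.0506] [(22, 0.86), (25, 0.27), (24, 2.5), (22, 0.26)]
knob upright/back/fwd px [[373.7, 136.3], [373.8, 164.6], [372.9, 104.3]]
side knob [304 267]
start 0 nan nan
now 0 nan nan<stdin>:19: RuntimeWarning: Mean of empty slice.
  ret = ret.dtype.type(ret / rcount)
```

```bash
python3 - <<'E'
import cv2,numpy as np
o,m,b=[cv2.cvtColor(cv2.imread(f"pics/{n}.png"),cv2.COLOR_BGR2GRAY).astype(int) for n in("side0","sd7","sd9")]
T=m[258:310,296:316].astype(np.uint8)
for n,i in(("start",o),("now",b)):
    r=cv2.matchTemplate(i[250:318,266:346].astype(np.uint8),T,cv2.TM_CCOEFF_NORMED);_,v,_,l=cv2.minMaxLoc(r);print(n,"shift",l[0]-30,l[1]-8,round(v,3))
print(b[256:300:4,284:328:2]);print(o[256:300:4,284:328:2])
for n,(x0,y0,x1,y1) in dict(vise=(360,160,408,184),jar=(380,180,406,212),driver=(378,236,440,252)).items(): print(n,abs(o-b)[y0:y1,x0:x1].mean().round(1))
E
```

```text
start shift 0 0 0.977
now shift 0 0 0.91
[[162 126 126 127 126 113 110 110 116 122 119 148 190 172 163 160 161 132
  116 120 120 120]
 [176 125 126 122 123 121 122 112  90  85  86  83 117 190 186 175 172 141
  117 118 122 124]
 [205 128 128 126 123 122 120 101  81  84  90  85  78 112 122 110 113 115
  114 120 121 124]
 [222 131 124 126 122 125 122 103  76  76  75  77  75 104 119 116 115 119
  119 120 122 122]
 [247 247 247 247 247 247 247 242 104  78  78  79  80 201 240 197 193 193
  187 188 187 185]
 [193 194 199 196 196 199 204 202 146  81  77  79 116 174 192 196 197 195
  204 203 205 213]
 [164 157 161 159 157 154 154 152 149 148 136 134 147 151 142 160 158 154
  156 159 159 159]
 [153 155 151 149 149 149 148 153 148 152 160 141 145 149 134 150 154 154
  154 157 156 156]
 [155 148 115 102 101  98  97  97 101 116 158 147 111  91  92  93  98  98
  106 112 124 158]
 [152 133  94  89  88  89  93  92  95 109 160 149 113  89  95  95  97 102
  104 110 121 154]
 [156 128  88  90  88  85  94  93  94  94 126 130 103 100 102 105 105 102
  107 108 112 119]]
[[135 136 127 164 247 247 217 202 2
[... 316 characters left out ...]
7
  138 142 145 148]
 [246 246 247 246 247 247 247 240 102  80  82  82  83 201 246 247 247 246
  246 245 245 244]
 [190 191 196 197 195 198 205 201 144  86  82  82 118 173 193 196 196 197
  207 206 208 216]
 [162 157 157 156 156 157 151 151 148 147 137 133 147 150 143 163 161 159
  162 163 162 165]
 [154 154 150 148 148 148 149 150 148 154 158 142 146 151 137 152 154 158
  159 160 165 165]
 [157 147 114 101  97 100  98  96 104 118 159 150 112  98  97 104 107 110
  115 123 133 160]
 [155 130  92  92  89  91  91  96  98 114 158 147 113  93  97 100 107 111
  118 118 128 160]
 [155 126  92  87  85  88  94  95  94  98 128 129 109 106 109 113 109 112
  116 120 118 131]]
vise 2.5
jar 1.8
driver 1.6
```

The lever is back in exactly its starting place in the picture. The stack has moved about 37 mm along, and the bystanders' image patches are unchanged.

```bash
python3 -c "
from workcell import robot
print(robot.sign_off())"
```

```text
the job is handed in; nothing more can be done
None
```

I handed the job in at about 25 s of the 72 s. The handled tote is stacked half a turn round in the shallow seats and released. I then held the lever against its stop for over 1.2 s and backed it off gently. The sign-off gave no verdict.

**What I did:** I gripped the tote by its board and lifted it level. The jaw gap closed from 20 mm to 10 mm as the board came flat. I turned it half a turn and lowered it until it touched, with the TCP at z = 0.158. That height fits the seats; it would have been about 8 mm higher on the rim.

**Last checks:**
- **Seating:** Before the jog, the four rim corners matched a level tote in the seats to within 0.7 px.
- **Stack after the jog:** It moved about 35–39 mm forward, with both totes shifting 15 px in the side view. A fit with the tote held level put the two centres about 4 mm apart.
- **Lever and bystanders:** The knob is back at its starting pixels. The patches showing the vise, jar and screwdriver look unchanged.
- **Arm:** It stands clear of everything.

**Checks that disagreed:**
- The free 6-DOF edge fits, and a hand-read fit from a picture taken while the arm was still settling, gave tilts of about 3–9° and heights off by up to 21 mm from the wrist views. The side-view fit was further out still. I put this down to the fits catching the wrong edges, or to the moving pose. Before the jog the direct corner readings contradicted them, but I made no such readings after it.
- The lever hold angle is inferred from the force rising to 17–18 N at the stop, since it could not be measured directly.

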